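Shut down one lane of a bolt-counting bench

ROBOT

A 6-joint arm with a two-finger parallel gripper is mounted at the origin on the work surface. World frame = base frame: x ahead of the robot, y to its left, z up, the work surface at z = 0. Lengths are in mm, angles in rad, forces in N, time in s.
With the tool pointing down it reaches from about 350 to 875 mm from the base axis. Payload 4.2 kg.
Tool frame: the origin (TCP) lies midway between the tips of the shut fingers; the grasp point (between the pads) lies 19 mm behind it; z points along the fingers, y is the direction in which the jaws open and shut (so a half turn about z gives the same grasp; the last joint's range is limited). The gripper opens to 85 mm and grips with 20 to 120 N. Pads are 22 mm wide; open, the fingers measure 114 mm over their backs; the gripper's body (76 mm by 85 mm) begins 54 mm behind the grasp point. The pads swing forward as they close: fully open they stand 13 mm farther back than shut.
Start: joints at [-1.04, 0.385, 0.008, 0, -1.194, -0.259], TCP at [167.808, -602.03, 231.312] pointing down, gripper open.
Joint ranges: [-3.14, 3.14], [-1.21, 2.06], [-1.07, 1.41], [-3.16, 2.05], [-2.99, -0.16], [-3.1, 3.1]. Speed limits (rad/s): [2.79, 2.79, 3.14, 3.14, 3.14, 3.14].

INTERFACE

Orientations are given as a unit quaternion [x, y, z, w].
In Python, from bench import arm gives the robot as it stands.
- The arm moves only by the tool send_rows, never from a script. Its arguments are lists of equal length, an entry for each row: "translation": the shift along the tool's x, y, z in mm, a list of three; "dr": the turn, a rotation vector about the tool's x, y, z in degrees, a list of three; "grip": the finger opening in mm, from 0 to 85.4. In form: {"translation": [[dx, dy, dz], ...], "dr": [[ax, ay, az], ...], "grip": [grip, ...]}. A call has exactly 5 rows; each row shifts and turns the commanded pose from where the row before left it, along the tool's axes as they then stand; what a row does not reach is not made up. A row lasts 1/8 s, in which the tool goes at most 62.5 mm and 10.7 degrees, less where a joint would pass 70% of its speed; a pose out of reach is approached as far as the arm can. A call with a gripper value outside its range is refused whole. The fingers move at their own pace and stop on an object; the grip force is fixed at half the most. Time passes only in rows, so rows that do not move let the fingers close, or fill a call up. It gives the time, the measured TCP pose, the force and the opening at its end, in the units of the state.
- arm.read_state(): the state, without advancing time (a new reading comes with each control period).
- arm.get_image(name): name is "scene" or "side" or "wrist"; returns the picture (420x560x3 uint8, red, green, blue); there is no depth.
- arm.camera_info(name): a dict with "fx", "fy", "cx", "cy" (pixels), "cam_to_world" (4x4, takes a point from camera to world coordinates). Camera axes: x right, y down, z forward; pixel columns grow to the right and rows downward; lengths in mm; the calibration is good to about 2 mm. The wrist camera is an equidistant fisheye: a pixel r from the principal point sees the ray r / f radians off the axis. A picture is of the moment at which its call begins: read the wrist's pose just before it. camera_info takes no time and is no camera call; for the wrist camera it gives the pose at the moment of the call.
- arm.job_done(): hands the job in, once; it reports no verdict.
Trained networks look in the newest picture that a camera, given by its name, has taken for a name from the list of things; names that differ only in an ending like _2 or _b are one class to them, and where a whole thing is asked for, a point or a joint stands for the part that bears it (a point fixed in the world has none). Each returns a list of dicts, best first, with "confidence" (0 to 1); they miss things now and then, are a little off and sometimes report something else, mostly with a low value. They report only what shows in the picture. A call takes as long as a camera call.
- arm.search_frame(thing, camera): "xyz" ([x, y, z] in mm, in world coordinates, good to about 4 mm: the middle of the surface that is visible of it).
- arm.place_of(thing, camera): "xyz" ([x, y, z] in mm, in world coordinates, good to about 4 mm: a listed point, or the origin of a listed thing).
The state is a dict: "clock": time; "joints": joint angles; "joint_vel": joint speeds; "joint_efforts": joint torques, N m; "position": TCP position; "ee_rot": TCP orientation; "contact_force": force on the tool from outside, world axes, zero at the start; "wrist_torque": the same for the moment, N m; "gripper_width": finger opening in mm.
Only numpy, scipy, OpenCV 4.12 (cv2) and the standard library are available. Lean on these libraries where they do the work, as an engineer would, in place of code of your own. Each camera call takes 0.05 s, during which the arm holds its last target.

TASK

The yellow feeder has finished its order: push its hopper gate fully shut until the spring catch drops behind it, and only then draw its feed lever back until the bar lines up with the red idle clip on its quadrant, and let go. The blue feeder is still running, so leave its gate and lever as they are, and leave everything else on the bench standing where it is.

Things in the scene. Friction and masses are not known exactly. Their poses are not given: they have to be found in the camera images.
- feeder_y: YELLOW feeder, fixed: bolt hopper over a vibrating trough, grey control housing at its side; yellow rim, gate handle and knob. Origin on the bench; its -x is its front (roughly towards the robot), z up. In its frame, mm: housing x -235 to -45, y -140 to -60, up to z 55; quadrant plate (disc, radius 85, round the lever pivot) at y -86 to -82; trough end at x -155, z 100 to 128.
- hopper_y_top (a point): Centre of the yellow hopper's open top, 308 mm above the bench, at x 0, y +55 mm in the feeder's frame. The square hopper reaches 80 mm from it on all four sides, down to z 210; below it, the gate's aluminium rails reach forward to x = -130 mm at z 162 to 184 mm.
- gate_y (a joint): Yellow feeder's sliding hopper gate, m: 0 = fully shut (stop), up to 0.07 = drawn out to the front. Shuts towards the feeder's +x, level, with about 6 N friction, and stays where it is left. Over its last 25 mm or so a brass ridge on it lifts the spring catch (up to 5 N more), which drops behind the ridge in the last 3 mm.
- gate_y_push (a point): Middle of the front face of the yellow gate's upright handle, 14 mm below its top edge, 210 mm above the bench; its +x is the shutting direction. The handle is a plate 80 mm wide (y) and 6 mm thick with a 10 mm round top edge; it rises 54 mm from the blade. Shut, it lies at x = -146, y = +55 mm in the feeder's frame, 69 mm in front of the hopper.
- catch_y (a joint): Spring catch of the yellow gate, m: height it is lifted; 0 = down, about 0.0055 on top of the gate's ridge. It also reads 0 while the gate is still well open: caught means gate_y under 0.003 with the catch at 0.
- catch_y_cap (a point): Top of the black cap (18 mm across) of the spring catch, a vertical plunger in a steel bridge over the gate, at x = -100, y = +55 mm in the feeder's frame, 239 mm above the bench when down. The bridge is 16 mm deep (x), 126 mm wide, up to z 226 mm. It drops by itself; it need not be touched.
- lever_y (a joint): Yellow feeder's feed lever, rad: 0 = upright, positive leans away to the feeder's +x (more feed), negative towards its front; stops at -0.6 and 0.75. It turns about the feeder's y axis with about 0.35 N m friction (2.5 N at the knob), does not spring back and stays where it is left.
- lever_y_knob (a point): Centre of the yellow ball knob (32 mm across) at the top of the feed lever, 140 mm from the pivot; below it a flat steel bar 12 mm wide (in the swing plane) and 5 mm thick. Its z axis points along the lever.
- lever_y_pivot (a point): Pivot of the yellow feed lever, 90 mm above the bench, at x = -140, y = -100 mm in the feeder's frame; z axis along the lever.
- clip_y (a joint): Angle of the red idle clip clamped on the yellow feeder's quadrant, rad, same sense and pivot as lever_y: the lever is at idle when lever_y equals clip_y. It is clamped and does not move.
- clip_y_mark (a point): Outer end of the red idle clip, 99 mm from the lever pivot, 16 mm to the hopper side of the lever. The clip is 13 mm wide along the quadrant's rim and 13 mm thick. Its z axis points from the pivot through the clip.
- feeder_b: The BLUE feeder, the same machine and sizes with blue hopper rim, gate handle and knob, left running. Origin and axes as for the yellow one.
- gate_b_push (a point): Front face of the blue gate's handle, as gate_y_push.
- lever_b_knob (a point): Centre of the blue feeder's lever knob, as lever_y_knob.
- bin_y: Open green picking bin 100 x 120 x 60 mm under the spout of the yellow feeder, loose; origin under its centre. Leave it where it is.
- bin_b: The same green bin under the spout of the blue feeder, loose; origin under its centre. Leave it where it is.
- spray_can: White spray can with grey cap, 54 mm across, 235 mm tall, standing beside the yellow feeder's control housing, loose; origin under its centre. Leave it where it is.
- carton_small: Brown carton 120 x 70 x 60 mm, loose; origin under its centre. Leave it where it is.
- carton_long: Brown carton 180 x 90 x 80 mm, loose; origin under its centre. Leave it where it is.
- tape_gun: Hand tape dispenser, 190 mm long, 72 mm high, brown tape roll, black handle, loose; origin under its centre. Leave it where it is.
- jar: Jar 68 mm across, 90 mm tall, loose; origin under its centre. Leave it where it is.

How it is judged (in metres and radians):
On the way, in this order (a step that is already met when the one before it is completed fails the run):
1. the yellow gate is fully shut and its spring catch has dropped behind it (value of joint gate_y below 0.005 m and value of joint catch_y below 0.0025 m), for 0.2 s.
2. with the gate shut, the yellow feed lever stands at the red idle clip (all of step 1 and angle between the z axis of lever_y_knob and the z axis of clip_y_mark, either way round below 0.07 rad), for 0.2 s.
At the end, for the whole second after the job is handed in: The yellow gate is within 5 mm of its stop with the catch down (lifted less than 2.5 mm), and the yellow feed lever is at rest within 0.07 rad (4 degrees, half the clip's width) of the red idle clip (all of step 2 and velocity of joint lever_y between -0.05 and 0.05 rad/s); the robot touches nothing.
It fails at once if the blue feeder's gate or lever is moved more than 5 mm (distance of any of gate_b_push, lever_b_knob from where it was at the start of the episode above 0.005 m).
It fails at once if a bin, carton, can, jar or the tape dispenser is shifted more than 20 mm or tipped over (distance of any of bin_y, bin_b, spray_can, carton_small, carton_long, tape_gun, jar from where it was at the start of the episode above 0.02 m or angle between any of bin_y, bin_b, spray_can, carton_small, carton_long, tape_gun, jar's own z axis and vertical above 0.35 rad).
It also fails if it takes over 48 s, if anything falls off the work surface, if the arm or the gripper's body presses on something with over 40 N, if the wrist force passes 120 N, or if a joint passes its speed limit or range.

## Working session

There is one attempt and no reset: what is moved stays moved. The work goes in short steps, Python scripts to look and compute and a tool call to move; the robot and the scene stay as the last step left them, time stands still between calls to the robot, and variables do not carry over. Pictures are saved under pics/ and viewed, and the job is handed in when it is done.

Besides the shell and the picture viewer there is one more tool, called after "Request:" as name(argument=value, ...) on one line, values as JSON. send_rows: Moves the arm, as the interface text tells. Its arguments: {"type":"object","properties":{"translation":{"type":"array"},"dr":{"type":"array"},"grip":{"type":"array"}},"required":["translation","dr","grip"]}

```bash
mkdir -p pics; ls
python3 - <<'E'
from bench import arm
import cv2
print(arm.read_state())
for n in ["scene","side","wrist"]:
    im=arm.get_image(n); cv2.imwrite(f"pics/{n}0.png",im[:,:,::-1])
    ci=arm.camera_info(n); print(n,ci)
for t in ["hopper_y_top","gate_y_push","lever_y_knob","lever_y_pivot","clip_y_mark","catch_y_cap","feeder_y"]:
    for c in ["scene","side"]:
        print(t,c,[(round(d["confidence"],2),[round(v) for v in d["xyz"]]) for d in arm.place_of(t,c)])
print(arm.read_state()["clock"])
E
```

```text
pics
{'clock': 0.0, 'joints': array([-1.04041963e+00,  3.85559258e-01,  6.61395545e-03, -4.61934451e-04,
       -1.19399721e+00, -2.58590558e-01]), 'joint_vel': array([ 3.25493661e-04,  5.27697687e-05, -2.05823112e-04,  1.13594496e-03,
       -2.34197790e-04, -1.26261523e-03]), 'joint_efforts': array([ 9.38982976e-05, -3.92289591e+01,  1.88405800e+01,  4.18631405e+00,
       -4.62918411e-03, -1.09421272e-06]), 'position': array([ 167.62832025, -601.49465743,  230.22080621]), 'ee_rot': array([-1.35390693e-01,  9.90791685e-01,  1.07318059e-03, -2.14238824e-04]), 'contact_force': array([ 0.35888626, -0.34180227, -0.68243514]), 'wrist_torque': array([-0.00483759, -0.0224064 , -0.02267565]), 'gripper_width': 85.61154046336452}
scene {'fx': 440.23108171979925, 'fy': 440.23108171979925, 'cx': 270.03897956487396, 'cy': 207.44541803350737, 'cam_to_world': array([[-1.13827648e-01,  7.18444802e-01, -6.86207208e-01,
         1.52872812e+03],
       [ 9.93327871e-01,  6.94238899e-02, -9.20872615e-02,
         1.44678280e+02],
       [-1.85204407e-02, -6.92110822e-01, -7.21553604e-01,
         1.2
[... 1012 characters left out ...]
    1.00000000e+00]])}
hopper_y_top scene [(0.79, [612, -153, 309])]
hopper_y_top side [(0.69, [610, -155, 308]), (0.65, [397, -142, -2])]
gate_y_push scene [(0.46, [432, -145, 213])]
gate_y_push side [(0.94, [434, -140, 212])]
lever_y_knob scene [(0.63, [533, -302, 208]), (0.56, [612, -152, 309])]
lever_y_knob side [(0.59, [535, -306, 207])]
lever_y_pivot scene []
lever_y_pivot side []
clip_y_mark scene []
clip_y_mark side [(0.69, [434, -139, 209]), (0.54, [428, -279, 184]), (0.44, [611, -155, 308])]
catch_y_cap scene []
catch_y_cap side [(0.52, [508, -149, 237])]
feeder_y scene [(0.95, [628, 231, 0]), (0.84, [608, -210, 2])]
feeder_y side [(0.98, [624, 230, 0]), (0.9, [607, -214, 2])]
0.85
```

View pics/scene0.png

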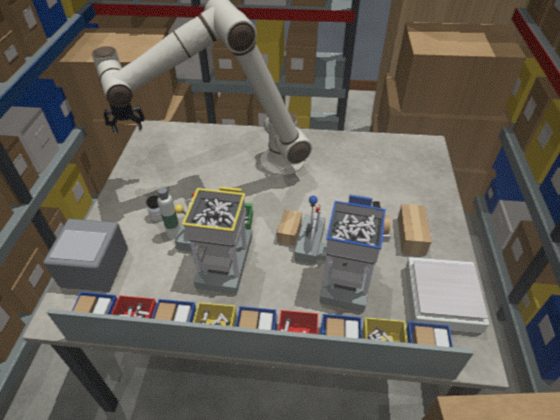

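View pics/side0.png

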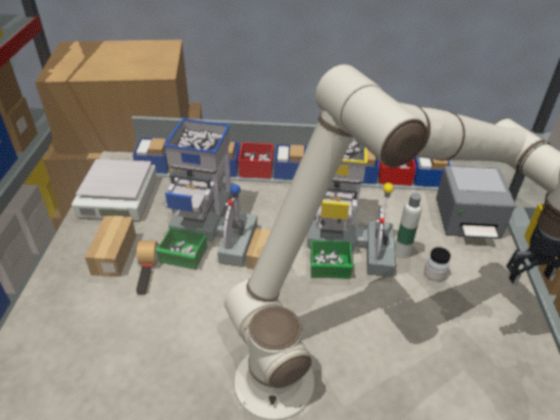

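View pics/wrist0.png

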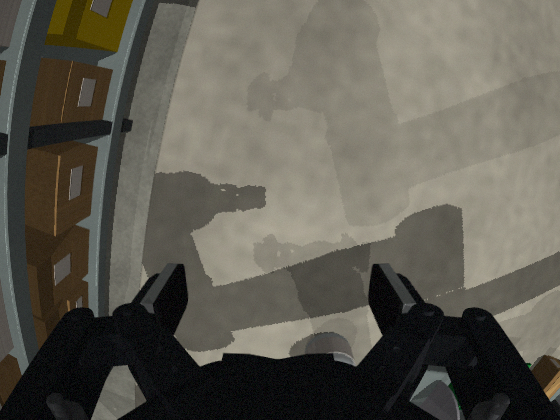

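The yellow feeder is right of the arm in the side view: knob (388,188), handle (335,209), red clip around (382,222). Next I'll zoom in and fit the feeder pose and clip angle.

```bash
cat > h.py <<'E'
import numpy as np, cv2
from bench import arm
def proj(n,p):
    ci=arm.camera_info(n); T=np.linalg.inv(ci["cam_to_world"]); q=T[:3,:3]@np.asarray(p,float)+T[:3,3]
    return np.array([ci["fx"]*q[0]/q[2]+ci["cx"],ci["fy"]*q[1]/q[2]+ci["cy"]])
def F(pose,p):
    x,y,t=pose; c,s=np.cos(t),np.sin(t)
    return np.array([x+c*p[0]-s*p[1],y+s*p[0]+c*p[1],p[2]])
def inv(pose,w):
    x,y,t=pose; c,s=np.cos(t),np.sin(t); dx,dy=w[0]-x,w[1]-y
    return np.array([c*dx+s*dy,-s*dx+c*dy,w[2]])
def crop(n,im,c,s=5,w=70,h=55,name=None):
    u,v=map(int,c); o=im[max(0,v-h):v+h,max(0,u-w):u+w,::-1]
    cv2.imwrite(f"pics/{name}.png",cv2.resize(o,None,fx=s,fy=s,interpolation=cv2.INTER_CUBIC))
E
python3 - <<'E'
from h import *
from scipy.optimize import least_squares
ms=cv2.imread("pics/side0.png")[:,:,::-1]; mc=cv2.imread("pics/scene0.png")[:,:,::-1]
crop("side",ms,(380,225),name="cs"); crop("scene",mc,(195,215),name="cc")
H=[[612,-153],[610,-155]];G=[[432,-145],[434,-140]];K=[[533,-302,208],[535,-306,207]];O=[[608,-210],[607,-214]];C=[[508,-149]]
def r(v):
    p=v[:3];g,a=v[3:]
    o=[]
    for h in H:o+=list(F(p,[0,55,0])[:2]-h)
    for h in O:o+=list(F(p,[0,0,0])[:2]-h)
    for h in C:o+=list(F(p,[-100,55,0])[:2]-h)
    for h in G:o+=list(F(p,[-146-g,55,0])[:2]-h)
    for h in K:o+=list(F(p,[-140+140*np.sin(a),-100,90+140*np.cos(a)])-h)
    return np.array(o)
s=least_squares(r,[610,-210,0,30,.5]);v=s.x
print(v.round(3),r(v).round(1))
for t in ["spray_can","jar","bin_y","tape_gun","carton_small","clip_y_mark","lever_y_knob"]:
    for c in ["scene","side"]:
        print(t,c,[(round(d["confidence"],2),[round(q) for q in d["xyz"]],inv(v[:3],d["xyz"]).round()) for d in arm.place_of(t,c)])
for n,im in (("side",ms),("scene",mc)):
    i=im.astype(int); m=(i[:,:,0]>130)&(i[:,:,1]<90)&(i[:,:,2]<90)
    nn,_,st,ce=cv2.connectedComponentsWithStats(m.astype(np.uint8))
    for a in (v[4],-.35,-.2): print(n,a,proj(n,F(v[:3],[-140+99*np.sin(a),-84,90+99*np.cos(a)])).round(1))
    c0=proj(n,F(v[:3],[-140,-84,150]))
    for k in range(1,nn):
        if np.hypot(*(ce[k]-c0))<50: print(n,st[k],ce[k].round(1))
E
```

```text
[ 6.06410e+02 -2.10136e+02 -7.20000e-02  3.18530e+01  5.66000e-01] [-1.6 -2.3  0.4 -0.3 -1.6 -0.1 -0.6  3.9  2.7  1.   1.   2.6 -1.  -2.4
  1.4 -3.2  0.2 -0.6  0.8  1.2]
spray_can scene [(0.59, [476, -372, -1], array([-119., -171.,   -1.]))]
spray_can side [(0.81, [476, -376, 2], array([-118., -174.,    2.])), (0.44, [391, -464, 0], array([-196., -269.,    0.]))]
jar scene [(0.52, [392, -464, -1], array([-196., -269.,   -1.]))]
jar side [(0.78, [392, -466, 1], array([-196., -271.,    1.])), (0.36, [430, 312, 212], array([-214.,  508.,  212.]))]
bin_y scene [(0.73, [398, -145, -2], array([-213.,   50.,   -2.])), (0.52, [428, 74, -3], array([-199.,  270.,   -3.])), (0.41, [357, 416, 5], array([-294.,  607.,    5.]))]
bin_y side [(0.71, [411, 320, 1], array([-234.,  514.,    1.])), (0.57, [399, -142, -2], array([-212.,   53.,   -2.]))]
tape_gun scene [(0.52, [357, 414, 4], array([-294.,  604.,    4.]))]
tape_gun side [(0.76, [358, 412, 2], array([-292.,  602.,    2.]))]
carton_small scene [(0.66, [424, 70, 0], array([-202.,  267.,   -0.])), (0.53, [625, 229, 0], array([-13., 439.,   0.]))]
carton_small side [(0.6, [420, 69, 0], array([-206.,  265.,    0.]))]
clip_y_mark scene []
clip_y_mark side [(0.69, [434, -139, 209], array([-177.,   58.,  209.])), (0.54, [428, -279, 184], array([-173.,  -82.,  184.])), (0.44, [611, -155, 308], array([  1.,  55., 308.]))]
lever_y_knob scene [(0.63, [533, -302, 208], array([-66., -97., 208.])), (0.56, [612, -152, 309], array([  1.,  58., 309.]))]
lever_y_knob side [(0.59, [535, -306, 207], array([ -64., -101.,  207.]))]
side 0.565551651055434 [380.6 201.7]
side -0.35 [381.6 218.5]
side -0.2 [381.7 214.2]
side [380 160  35  26 519] [397.3 175. ]
side [380 219   4   4  13] [381.2 220.5]
scene 0.565551651055434 [186.4 211.6]
scene -0.35 [193.5 192.6]
scene -0.2 [192.2 194.5]
scene [192 192   2   3   5] [192.6 193.2]
```

View crops.

View pics/cs.png

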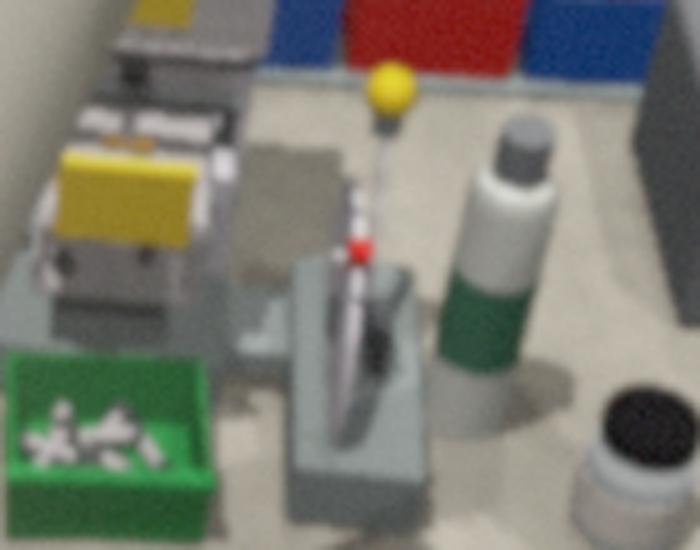

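View pics/cc.png

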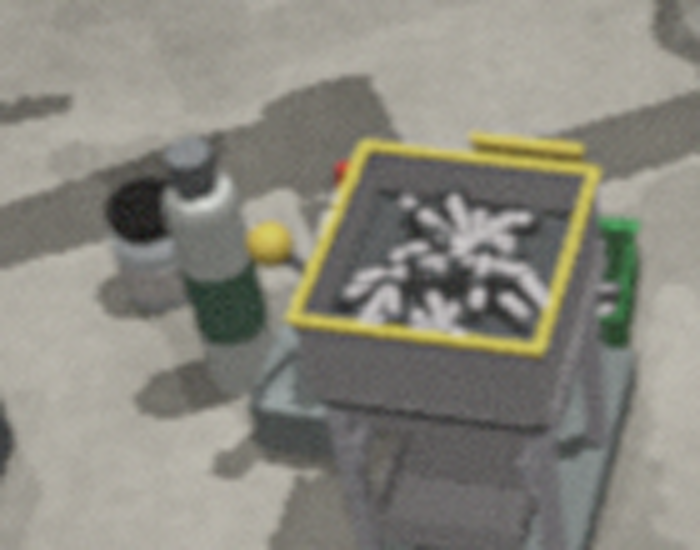

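The red clip shows at (382,220) in the side view, about -0.35 rad. The gate is about 32 mm open and the lever stands at about 0.57. First I turn the tool square to the feeder, rise, and shut the fingers.

Request:
send_rows(translation=[[0,0,-10],[0,0,-20],[0,0,-20],[0,0,-10],[0,0,0]], dr=[[0,0,4],[0,0,6],[0,0,6],[0,0,3.7],[0,0,0]], grip=[0,0,0,0,0])

```text
clock: 2.17
position: [168.0, -602.4, 292.3]
ee_rot: [0.036, 0.999, -0.001, 0.001]
contact_force: [0.6, 0.6, -0.1]
gripper_width: -0.4
```

```bash
cat >> h.py <<'E'
from scipy.spatial.transform import Rotation as R
P=[606.4,-210.1,-0.072]
def st():
    s=arm.read_state(); print("t",round(s["clock"],2),"w",s["position"].round(1),"feeder",inv(P,s["position"]).round(1),"F",s["contact_force"].round(1),"g",round(s["gripper_width"],1)); print(R.from_quat(s["ee_rot"]).as_matrix().round(3).tolist(),s["joints"].round(2))
E
python3 -c "
from h import *; st()"
```

```text
t 2.17 w [ 168.  -602.4  292.3] feeder [-409.1 -422.8  292.3] F [ 0.6  0.6 -0.1] g -0.4
[[-0.997, 0.071, 0.001], [0.071, 0.997, -0.002], [-0.001, -0.002, -1.0]] [-1.04  0.35  0.11  0.   -1.33 -0.6 ]
```

Request:
send_rows(translation=[[-10,25,0],[-20,50,0],[-20,55,0],[-20,55,0],[-20,55,0]], dr=[[0,0,0],[0,0,0],[0,0,0],[0,0,0],[0,0,0]], grip=[0,0,0,0,0])

```text
clock: 2.8
position: [275.0, -367.3, 290.6]
ee_rot: [0.036, 0.999, 0.0, -0.0]
contact_force: [1.0, 0.1, -0.3]
gripper_width: 0.2
```

Request:
send_rows(translation=[[-20,55,0],[-20,55,0],[-20,55,0],[-20,50,0],[-14,23,0]], dr=[[0,0,0],[0,0,0],[0,0,0],[0,0,0],[0,0,0]], grip=[0,0,0,0,0])

```text
clock: 3.42
position: [386.0, -136.3, 291.0]
ee_rot: [0.034, 0.999, 0.0, -0.0]
contact_force: [-0.2, -0.4, 0.2]
gripper_width: 0.2
```

Run:
```python
from h import *
st()
im=arm.get_image("wrist"); cv2.imwrite("pics/w1.png",im[:,:,::-1])
im=arm.get_image("side"); cv2.imwrite("pics/s1.png",im[:,:,::-1])
for t in ["gate_y_push","clip_y_mark","lever_y_knob","catch_y_cap"]:
    for c in ["wrist","side"]:
        print(t,c,[(round(d["confidence"],2),inv(P,d["xyz"]).round()) for d in arm.place_of(t,c)])
```

```text
t 3.42 w [ 386.  -136.3  291. ] feeder [-225.2   57.8  291. ] F [-0.2 -0.4  0.2] g 0.2
[[-0.998, 0.068, -0.0], [0.068, 0.998, 0.0], [0.0, 0.0, -1.0]] [ 0.06 -0.04 -0.37 -0.   -1.24 -1.7 ]
gate_y_push wrist []
gate_y_push side [(0.72, array([-178.,   60.,  209.]))]
clip_y_mark wrist [(0.71, array([-176.,  -79.,  180.]))]
clip_y_mark side [(0.58, array([-173.,  -83.,  184.]))]
lever_y_knob wrist []
lever_y_knob side [(0.59, array([-65., -99., 208.]))]
catch_y_cap wrist []
catch_y_cap side []
```

View pics/w1.png

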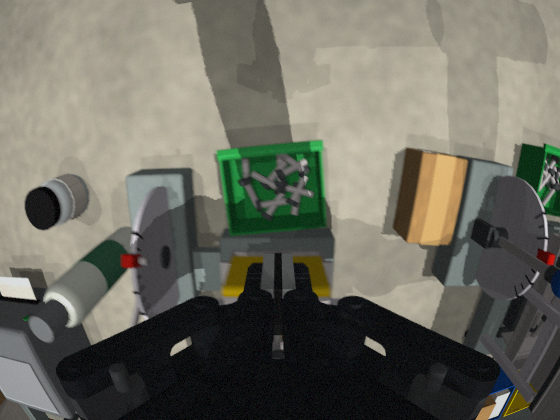

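View pics/s1.png

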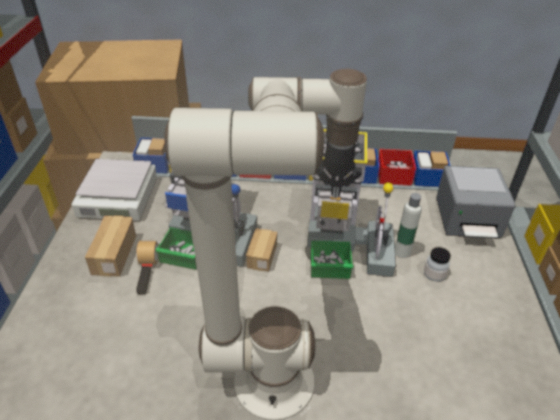

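Wrist view: fingers centred on the yellow handle (225–330, row 270), with the clip at (130,261). I'll descend in front of the handle and work out the clip angle from the wrist ray.

Request:
send_rows(translation=[[0,-2,15],[0,-1,25],[0,0,25],[0,0,18],[0,0,6]], dr=[[0,0,0],[0,0,0],[0,0,0],[0,0,0],[0,0,0]], grip=[0,0,0,0,0])

```text
clock: 4.55
position: [384.8, -141.9, 201.4]
ee_rot: [0.036, 0.999, -0.0, -0.001]
contact_force: [0.3, -0.4, 0.9]
gripper_width: 0.1
```

```bash
cat >> h.py <<'E'
def ray(ci,u,v):
    dx,dy=u-ci["cx"],v-ci["cy"]; r=np.hypot(dx,dy); th=r/ci["fx"]
    d=np.array([np.sin(th)*dx/r,np.sin(th)*dy/r,np.cos(th)]); M=ci["cam_to_world"]
    return M[:3,3],M[:3,:3]@d
def hit(ci,u,v,y):
    o,d=ray(ci,u,v); a=inv(P,o); b=inv(P,o+d); e=b-a
    return a+e*(y-a[1])/e[1]
E
python3 - <<'E'
from h import *
st()
im=arm.get_image("wrist"); ci=arm.camera_info("wrist"); cv2.imwrite("pics/w2.png",im[:,:,::-1])
i=im.astype(int); m=(i[:,:,0]>130)&(i[:,:,1]<90)&(i[:,:,2]<90)
nn,_,s,ce=cv2.connectedComponentsWithStats(m.astype(np.uint8))
for k in range(1,nn):
    if s[k][4]>20:
        print(s[k],ce[k].round(1))
        for y in (-82,-84,-78): 
            h=hit(ci,*ce[k],y); print(y,h.round(1),"ang",np.arctan2(h[0]+140,h[2]-90).round(3),"r",np.hypot(h[0]+140,h[2]-90).round(1))
print([(round(d["confidence"],2),inv(P,d["xyz"]).round()) for d in arm.place_of("gate_y_push","wrist")])
E
```

```text
t 4.55 w [ 384.8 -141.9  201.4] feeder [-226.    52.1  201.4] F [ 0.3 -0.4  0.9] g 0.1
[[-0.997, 0.073, -0.002], [0.073, 0.997, -0.0], [0.002, -0.0, -1.0]] [ 0.05  0.04 -0.53 -0.   -1.01 -1.69]
[ 77 306  14  18 193] [ 83.3 314.6]
-82 [-175.2  -82.   183.3] ang -0.361 r 99.7
-84 [-173.4  -84.   180.9] ang -0.352 r 96.8
-78 [-178.8  -78.   188.1] ang -0.377 r 105.5
[(0.5, array([-180.,   53.,  208.]))]
```

View pics/w2.png

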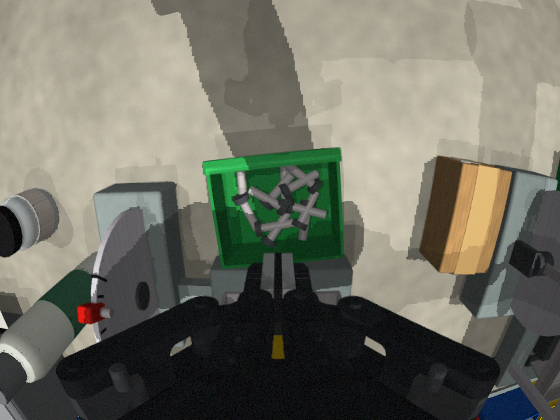

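Clip angle ≈ -0.35. The handle (yellow through the finger gap) is straight ahead, so I start pushing.

Request:
send_rows(translation=[[-5,0,0],[-8,0,0],[-8,0,0],[-6,0,0],[-5,0,0]], dr=[[0,0,0],[0,0,0],[0,0,0],[0,0,0],[0,0,0]], grip=[0,0,0,0,0])

```text
clock: 5.28
position: [417.9, -143.8, 202.2]
ee_rot: [0.036, 0.999, 0.0, -0.0]
contact_force: [0.4, -0.2, 0.5]
gripper_width: 0.1
```

Request:
send_rows(translation=[[-4,0,0],[-4,0,0],[-4,0,0],[-4,0,0],[-4,0,0]], dr=[[0,0,0],[0,0,0],[0,0,0],[0,0,0],[0,0,0]], grip=[0,0,0,0,0])

```text
clock: 5.9
position: [433.0, -145.0, 201.7]
ee_rot: [0.036, 0.999, 0.0, -0.005]
contact_force: [-12.9, 4.0, 9.5]
gripper_width: 0.0
```

Run:
```python
from h import *
st()
im=arm.get_image("side"); crop("side",im,(340,210),name="c3")
print([(round(d["confidence"],2),inv(P,d["xyz"]).round()) for d in arm.place_of("gate_y_push","side")])
```

```text
t 5.9 w [ 433.  -145.   201.7] feeder [-177.7   52.4  201.7] F [-12.9   4.    9.5] g 0.0
[[-0.997, 0.073, -0.011], [0.073, 0.997, 0.001], [0.011, 0.0, -1.0]] [ 0.03  0.13 -0.42 -0.   -1.03 -1.68]
[(0.6, array([-165.,   59.,  208.]))]
```

View pics/c3.png

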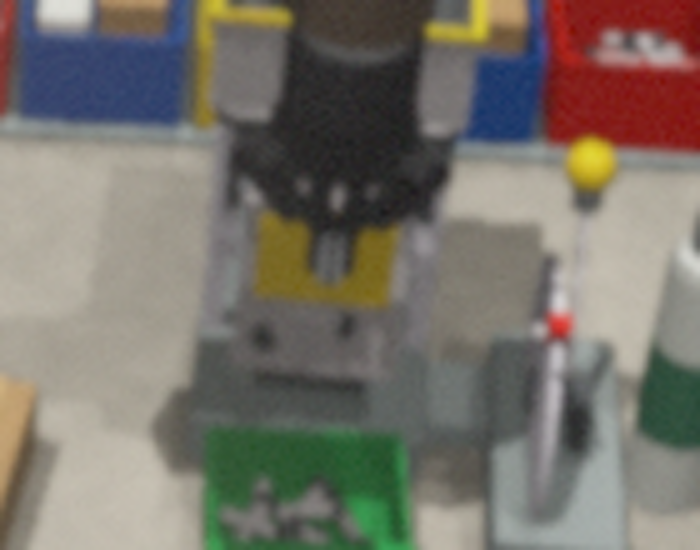

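Request:
send_rows(translation=[[-4,0,0],[-4,0,0],[-4,0,0],[-3,0,0],[-2,0,0]], dr=[[0,0,0],[0,0,0],[0,0,0],[0,0,0],[0,0,0]], grip=[0,0,0,0,0])

```text
clock: 6.62
position: [451.8, -146.3, 201.8]
ee_rot: [0.036, 0.999, 0.0, -0.003]
contact_force: [-3.2, 0.8, 0.9]
gripper_width: -0.3
```

Run:
```python
from h import *
st()
im=arm.get_image("side"); crop("side",im,(340,210),name="c4")
print([(round(d["confidence"],2),inv(P,d["xyz"]).round()) for d in arm.place_of("gate_y_push","side")])
```

```text
t 6.62 w [ 451.8 -146.3  201.8] feeder [-158.8   52.5  201.8] F [-3.2  0.8  0.9] g -0.3
[[-0.997, 0.072, -0.006], [0.072, 0.997, 0.001], [0.006, 0.0, -1.0]] [ 0.03  0.16 -0.39 -0.   -1.03 -1.67]
[(0.77, array([-149.,   57.,  207.])), (0.54, array([ 1., -3.,  1.]))]
```

Request:
send_rows(translation=[[-2,0,0],[-2,0,0],[-2,0,0],[-1,0,0],[0,0,0]], dr=[[0,0,0],[0,0,0],[0,0,0],[0,0,0],[0,0,0]], grip=[0,0,0,0,0])

```text
clock: 7.35
position: [455.5, -146.6, 201.8]
ee_rot: [0.036, 0.999, 0.0, -0.007]
contact_force: [-14.6, 4.5, 10.1]
gripper_width: 0.0
```

Run:
```python
from h import *
st()
im=arm.get_image("side"); crop("side",im,(340,210),name="c5")
print([(round(d["confidence"],2),inv(P,d["xyz"]).round()) for d in arm.place_of("gate_y_push","side")])
```

```text
t 7.35 w [ 455.5 -146.6  201.8] feeder [-155.    52.5  201.8] F [-14.6   4.5  10.1] g 0.0
[[-0.997, 0.073, -0.013], [0.073, 0.997, 0.001], [0.013, 0.0, -1.0]] [ 0.03  0.17 -0.38 -0.   -1.04 -1.67]
[(0.95, array([-144.,   57.,  207.]))]
```

Request:
send_rows(translation=[[-2,0,0],[-2,0,0],[-2,0,0],[0,0,0],[0,0,0]], dr=[[0,0,0],[0,0,0],[0,0,0],[0,0,0],[0,0,0]], grip=[0,0,0,0,0])

```text
clock: 8.07
position: [455.4, -146.8, 201.4]
ee_rot: [0.037, 0.999, 0.001, -0.014]
contact_force: [-28.6, 9.0, 18.3]
gripper_width: 0.5
```

Run:
```python
from h import *
st()
print([(round(d["confidence"],2),inv(P,d["xyz"]).round()) for d in arm.place_of("gate_y_push","side")])
```

```text
t 8.07 w [ 455.4 -146.8  201.4] feeder [-155.1   52.2  201.4] F [-28.6   9.   18.3] g 0.5
[[-0.997, 0.074, -0.027], [0.073, 0.997, 0.002], [0.027, 0.0, -1.0]] [ 0.03  0.17 -0.37 -0.   -1.06 -1.67]
[(0.95, array([-144.,   57.,  207.]))]
```

Force rose to 29 N with no further travel, so the gate is on its stop. I'll back off and rise, then check gate and catch.

Request:
send_rows(translation=[[10,0,0],[20,0,0],[20,0,-10],[5,0,-40],[0,0,-45]], dr=[[0,0,0],[0,0,0],[0,0,0],[0,0,0],[0,0,0]], grip=[0,0,0,0,0])

```text
clock: 8.75
position: [412.6, -143.5, 298.5]
ee_rot: [0.036, 0.999, -0.0, 0.001]
contact_force: [1.0, -0.4, 0.1]
gripper_width: -0.2
```

Request:
send_rows(translation=[[0,-25,0],[0,-40,0],[0,-40,0],[0,-30,0],[0,-18,0]], dr=[[0,0,0],[0,0,0],[0,0,0],[0,0,0],[0,0,0]], grip=[0,0,0,0,0])

```text
clock: 9.38
position: [402.1, -297.8, 297.4]
ee_rot: [0.037, 0.999, -0.001, 0.001]
contact_force: [0.7, -0.3, 0.4]
gripper_width: 0.4
```

Run:
```python
from h import *
st()
im=arm.get_image("side"); crop("side",im,(350,210),name="c6")
im=arm.get_image("wrist"); cv2.imwrite("pics/w6.png",im[:,:,::-1])
for t in ["gate_y_push","catch_y_cap","lever_y_knob","clip_y_mark"]:
  for c in ("side","wrist"):
    print(t,c,[(round(d["confidence"],2),inv(P,d["xyz"]).round()) for d in arm.place_of(t,c)])
```

```text
t 9.38 w [ 402.1 -297.8  297.4] feeder [-197.5 -102.2  297.4] F [ 0.7 -0.3  0.4] g 0.4
[[-0.997, 0.073, 0.002], [0.073, 0.997, -0.001], [-0.002, -0.001, -1.0]] [-0.31  0.13 -0.18  0.   -1.27 -1.33]
gate_y_push side [(0.59, array([-143.,   55.,  210.]))]
gate_y_push wrist []
catch_y_cap side [(0.6, array([-101.,   55.,  238.]))]
catch_y_cap wrist [(0.82, array([-102.,   59.,  236.]))]
lever_y_knob side [(0.57, array([ -66., -101.,  206.]))]
lever_y_knob wrist [(0.78, array([-64., -98., 211.]))]
clip_y_mark side [(0.35, array([-176.,  -84.,  185.]))]
clip_y_mark wrist [(0.72, array([-176.,  -81.,  184.]))]
```

View pics/c6.png

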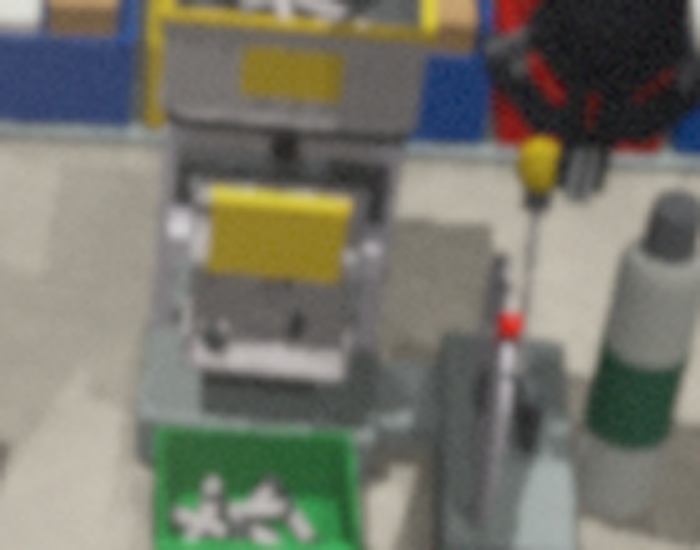

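View pics/w6.png

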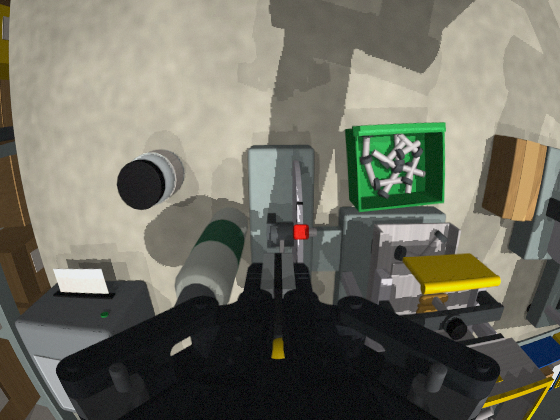

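Gate at its stop, and the catch cap reads 236–238 (239 when down). Next I go over and behind the knob.

Request:
send_rows(translation=[[-20,1,0],[-40,1,0],[-50,0,0],[-45,0,0],[-25,0,0]], dr=[[0,0,0],[0,0,0],[0,0,0],[0,0,0],[0,0,0]], grip=[0,0,0,0,0])

```text
clock: 10.5
position: [584.2, -306.6, 295.8]
ee_rot: [0.035, 0.999, 0.0, -0.0]
contact_force: [0.4, 0.4, -0.5]
gripper_width: 0.3
```

Run:
```python
from h import *
st()
im=arm.get_image("wrist"); cv2.imwrite("pics/w7.png",im[:,:,::-1])
for t in ["lever_y_knob","clip_y_mark","spray_can"]:
  for c in ("wrist",):
    print(t,c,[(round(d["confidence"],2),inv(P,d["xyz"]).round()) for d in arm.place_of(t,c)])
st()
```

```text
t 10.5 w [ 584.2 -306.6  295.8] feeder [-15.2 -97.8 295.8] F [ 0.4  0.4 -0.5] g 0.3
[[-0.997, 0.071, -0.001], [0.071, 0.997, 0.0], [0.001, 0.0, -1.0]] [-0.24  0.41  0.21 -0.   -1.37 -1.4 ]
lever_y_knob wrist [(0.9, array([-66., -99., 207.]))]
clip_y_mark wrist [(0.62, array([-179.,  -84.,  182.]))]
spray_can wrist [(0.68, array([-121., -173.,    1.]))]
t 10.7 w [ 581.7 -306.7  296.3] feeder [-17.7 -98.1 296.3] F [-0.3 -0.3  0.7] g 0.1
[[-0.997, 0.071, -0.001], [0.071, 0.997, 0.0], [0.001, 0.0, -1.0]] [-0.24  0.41  0.21 -0.   -1.37 -1.4 ]
```

View pics/w7.png

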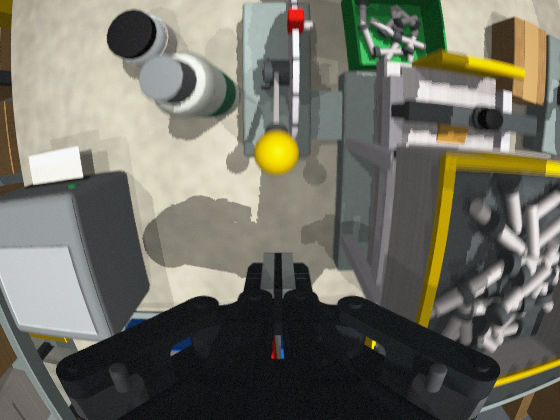

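Run:
```python
from h import *
ci=arm.camera_info("wrist"); t=arm.read_state()["position"]
for px in [(497,370),(475,385),(350,310),(60,370)]:
  o,d=ray(ci,*px)
  for h in (40,60,80,100):
    p=o+d*(t[2]+h-o[2])/d[2]; print(px,h,(inv(P,p)-inv(P,t)).round(0))
```

```text
(497, 370) 40 [ 48. 119.  40.]
(497, 370) 60 [25. 96. 60.]
(497, 370) 80 [ 2. 73. 80.]
(497, 370) 100 [-22.  50. 100.]
(475, 385) 40 [ 57. 107.  40.]
(475, 385) 60 [32. 86. 60.]
(475, 385) 80 [ 7. 66. 80.]
(475, 385) 100 [-18.  45. 100.]
(350, 310) 40 [-2. 28. 40.]
(350, 310) 60 [-15.  23.  60.]
(350, 310) 80 [-29.  17.  80.]
(350, 310) 100 [-43.  12. 100.]
(60, 370) 40 [  48. -117.   40.]
(60, 370) 60 [ 25. -94.  60.]
(60, 370) 80 [  1. -71.  80.]
(60, 370) 100 [-22. -49. 100.]
```

Knob is at (277,153), in line with the fingers. But the knuckles reach about 70 mm sideways at z≈280 and the hopper wall is only 73 mm away. So I turn the tool 90° (camera away from the hopper) to put the knuckles along the swing plane.

Request:
send_rows(translation=[[0,0,0],[0,0,0],[0,0,0],[0,0,0],[0,0,0]], dr=[[0,0,-8],[0,0,-10],[0,0,-10],[0,0,-10],[0,0,-10]], grip=[0,0,0,0,0])

```text
clock: 11.32
position: [580.3, -307.0, 298.1]
ee_rot: [-0.376, 0.927, -0.0, 0.0]
contact_force: [-0.1, -0.5, 0.7]
gripper_width: 0.3
```

Request:
send_rows(translation=[[0,0,0],[0,0,0],[0,0,0],[0,0,0],[0,0,0]], dr=[[0,0,-10],[0,0,-10],[0,0,-10],[0,0,-8],[0,0,-4]], grip=[0,0,0,0,0])

```text
clock: 11.95
position: [580.3, -307.0, 298.1]
ee_rot: [-0.682, 0.731, -0.0, 0.0]
contact_force: [-0.3, -0.1, 0.0]
gripper_width: -0.5
```

Run:
```python
from h import *
im=arm.get_image("wrist"); cv2.imwrite("pics/w8.png",im[:,:,::-1]); st()
for t in ["lever_y_knob"]:
  for c in ("wrist",):
    print(t,c,[(round(d["confidence"],2),inv(P,d["xyz"]).round()) for d in arm.place_of(t,c)])
```

```text
t 12.0 w [ 580.3 -307.   298.1] feeder [-19.  -98.5 298.1] F [-0.1  0.4 -0.1] g 0.0
[[-0.068, -0.998, 0.001], [-0.998, 0.068, -0.0], [0.0, -0.001, -1.0]] [-0.24  0.41  0.21  0.   -1.37  0.17]
lever_y_knob wrist [(0.63, array([-66., -97., 212.]))]
```

View pics/w8.png

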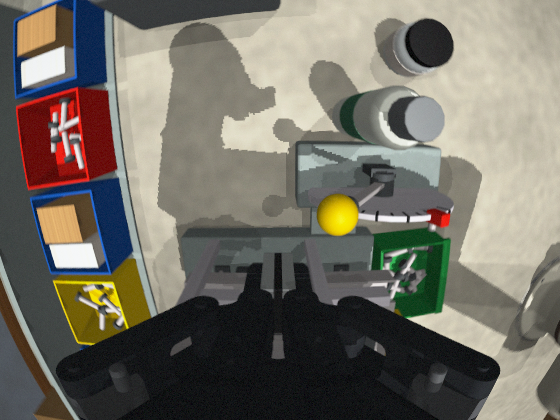

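The view shows knob (337,214), clip (437,216) and the lever between them. I'll descend behind the knob.

Request:
send_rows(translation=[[1,-2,15],[1,-2,25],[0,0,25],[0,0,20],[0,0,9]], dr=[[0,0,0],[0,0,0],[0,0,0],[0,0,0],[0,0,0]], grip=[0,0,0,0,0])

```text
clock: 12.68
position: [583.9, -309.0, 200.9]
ee_rot: [-0.681, 0.732, 0.002, -0.001]
contact_force: [-0.3, 0.4, 0.6]
gripper_width: -0.1
```

Run:
```python
from h import *
im=arm.get_image("wrist"); cv2.imwrite("pics/w9.png",im[:,:,::-1]); st()
```

```text
t 12.72 w [ 583.8 -308.9  200.5] feeder [ -15.4 -100.1  200.5] F [-0.1 -0.5 -1.1] g -0.0
[[-0.073, -0.997, -0.004], [-0.997, 0.073, 0.002], [-0.001, 0.004, -1.0]] [-0.24  0.47  0.06 -0.   -1.17  0.17]
```

View pics/w9.png

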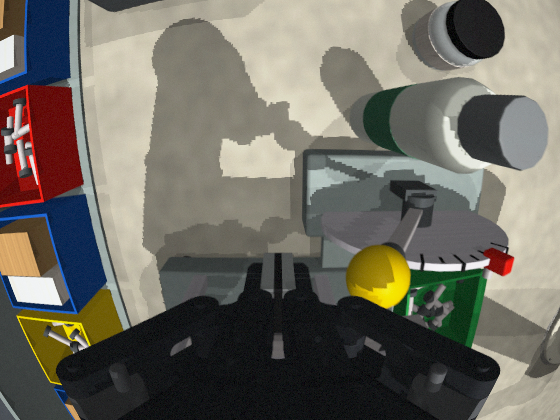

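Clear of the knob. I pull toward the front, raising the tip along the arc.

Request:
send_rows(translation=[[0,6,0],[0,7,0],[0,7,0],[0,7,-3],[0,7,-3]], dr=[[0,0,0],[0,0,0],[0,0,0],[0,0,0],[0,0,0]], grip=[0,0,0,0,0])

```text
clock: 13.35
position: [552.7, -307.1, 211.1]
ee_rot: [-0.681, 0.732, -0.003, 0.001]
contact_force: [5.5, 1.1, 2.9]
gripper_width: -0.1
```

Request:
send_rows(translation=[[0,8,-3],[0,8,-3],[0,8,-2],[0,8,-2],[0,8,-2]], dr=[[0,0,0],[0,0,0],[0,0,0],[0,0,0],[0,0,0]], grip=[0,0,0,0,0])

```text
clock: 13.98
position: [515.4, -304.9, 226.9]
ee_rot: [-0.682, 0.731, -0.007, 0.003]
contact_force: [6.7, 2.5, 12.5]
gripper_width: -0.1
```

Run:
```python
from h import *
im=arm.get_image("wrist"); cv2.imwrite("pics/w10.png",im[:,:,::-1]); st()
for c in ("wrist","side"):
    if c=="side": arm.get_image(c)
    print([(round(d["confidence"],2),inv(P,d["xyz"]).round()) for d in arm.place_of("lever_y_knob",c)])
```

```text
t 14.03 w [ 514.2 -304.9  227.2] feeder [ -85.1 -101.1  227.2] F [ 4.1  0.8 10.2] g -0.3
[[-0.07, -0.997, 0.013], [-0.998, 0.07, -0.005], [0.004, -0.013, -1.0]] [-0.26  0.33 -0.08  0.   -1.14  0.19]
[(0.69, array([-112.,  -97.,  230.]))]
[(0.59, array([-114., -100.,  224.]))]
```

View pics/w10.png

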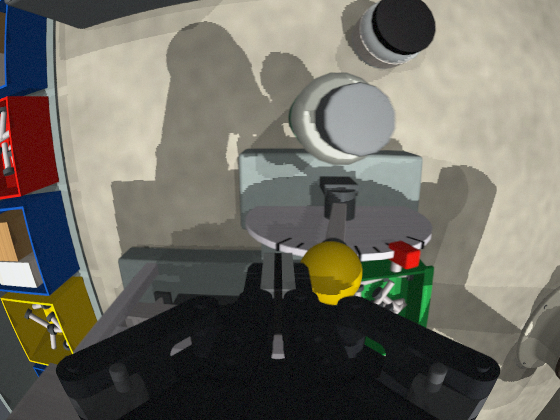

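The tip sits a bit high (z 227). I ease off, lower it, then continue.

Request:
send_rows(translation=[[0,-7,0],[0,0,7],[0,0,5],[0,5,0],[0,6,0]], dr=[[0,0,0],[0,0,0],[0,0,0],[0,0,0],[0,0,0]], grip=[0,0,0,0,0])

```text
clock: 14.8
position: [507.6, -303.8, 209.8]
ee_rot: [-0.681, 0.732, -0.001, 0.0]
contact_force: [3.3, -0.8, 2.5]
gripper_width: 0.0
```

Request:
send_rows(translation=[[0,7,0],[0,7,0],[0,7,0],[0,7,0],[0,5,0]], dr=[[0,0,0],[0,0,0],[0,0,0],[0,0,0],[0,0,0]], grip=[0,0,0,0,0])

```text
clock: 15.42
position: [473.5, -301.3, 209.2]
ee_rot: [-0.681, 0.732, 0.0, -0.0]
contact_force: [2.2, -0.7, 2.2]
gripper_width: 0.2
```

Run:
```python
from h import *
im=arm.get_image("wrist"); cv2.imwrite("pics/w11.png",im[:,:,::-1]); st()
for c in ("wrist","side"):
    if c=="side": arm.get_image(c)
    print([(round(d["confidence"],2),inv(P,d["xyz"]).round()) for d in arm.place_of("lever_y_knob",c)])
```

```text
t 15.47 w [ 472.9 -301.2  209.1] feeder [-126.6 -100.4  209.1] F [ 1.  -1.1  0.6] g -0.2
[[-0.072, -0.997, -0.001], [-0.997, 0.072, 0.0], [-0.0, 0.001, -1.0]] [-0.28  0.29 -0.19 -0.   -1.09  0.21]
[(0.61, array([-156.,  -99.,  230.]))]
[(0.56, array([-153., -100.,  229.]))]
```

View pics/w11.png

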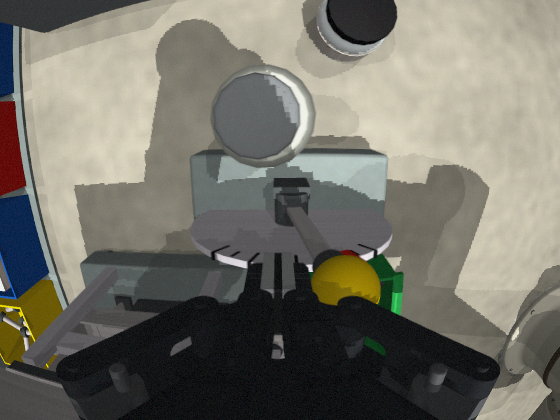

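Request:
send_rows(translation=[[0,6,-2],[0,7,-2],[0,6,0],[0,5,0],[0,3,0]], dr=[[0,0,0],[0,0,0],[0,0,0],[0,0,0],[0,0,0]], grip=[0,0,0,0,0])

```text
clock: 16.25
position: [447.0, -299.3, 213.4]
ee_rot: [-0.681, 0.732, -0.0, 0.0]
contact_force: [3.3, 0.2, -2.0]
gripper_width: -0.1
```

Run:
```python
from h import *
im=arm.get_image("wrist"); cv2.imwrite("pics/w12.png",im[:,:,::-1]); st()
im=arm.get_image("side"); crop("side",im,(375,210),s=7,w=50,h=40,name="c12")
for c in ("wrist","side"):
    for t in ("lever_y_knob","clip_y_mark"):
        print([(round(d["confidence"],2),inv(P,d["xyz"]).round()) for d in arm.place_of(t,c)])
```

```text
t 16.3 w [ 446.7 -299.3  213.5] feeder [-152.9 -100.5  213.5] F [ 1.9 -0.2 -1.1] g -0.2
[[-0.072, -0.997, -0.0], [-0.997, 0.072, 0.0], [-0.0, 0.0, -1.0]] [-0.29  0.25 -0.23 -0.   -1.09  0.22]
[(0.63, array([-181., -100.,  223.]))]
[]
[(0.59, array([-184., -101.,  219.]))]
[(0.58, array([-172.,  -84.,  184.])), (0.52, array([-263.,  720.,    2.]))]
```

View pics/w12.png

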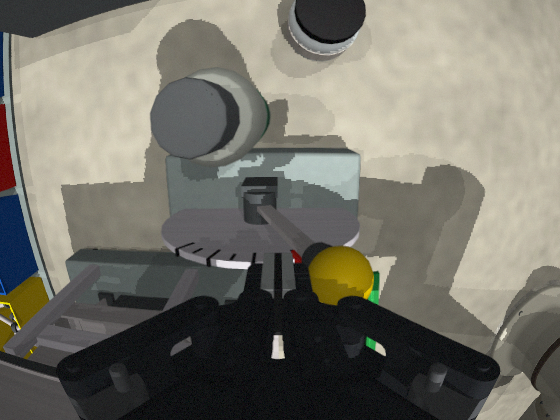

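View pics/c12.png

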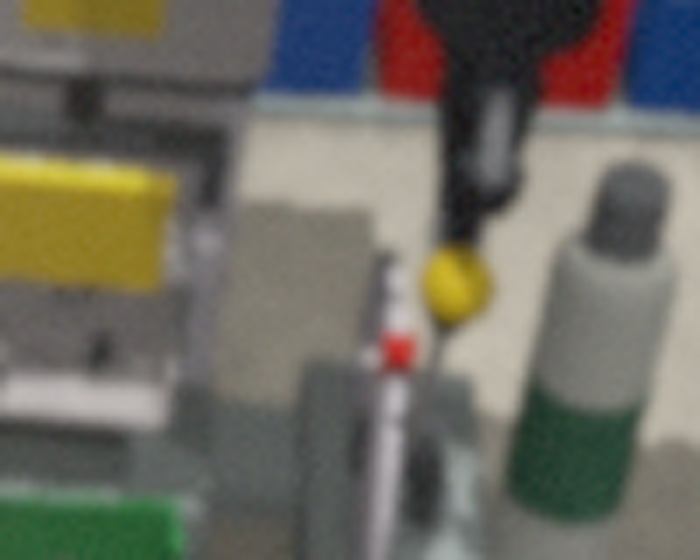

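Lever at about -0.31, with about 6 mm more to go.

Request:
send_rows(translation=[[0,2,0],[0,2,0],[0,2,0],[0,1,0],[0,0,0]], dr=[[0,0,0],[0,0,0],[0,0,0],[0,0,0],[0,0,0]], grip=[0,0,0,0,0])

```text
clock: 17.18
position: [440.2, -298.9, 213.4]
ee_rot: [-0.681, 0.732, 0.0, -0.0]
contact_force: [2.9, -0.5, -0.2]
gripper_width: 0.4
```

Run:
```python
from h import *
st()
```

```text
t 17.18 w [ 440.2 -298.9  213.4] feeder [-159.4 -100.5  213.4] F [ 2.9 -0.5 -0.2] g 0.4
[[-0.072, -0.997, -0.0], [-0.997, 0.072, 0.0], [-0.0, 0.0, -1.0]] [-0.29  0.24 -0.25  0.   -1.08  0.22]
```

Request:
send_rows(translation=[[0,-10,0],[0,-25,0],[0,-20,-20],[0,-10,-40],[0,0,-35]], dr=[[0,0,0],[0,0,0],[0,0,0],[0,0,0],[0,0,0]], grip=[0,0,0,0,0])

```text
clock: 17.8
position: [505.7, -303.6, 308.9]
ee_rot: [-0.681, 0.732, 0.001, -0.001]
contact_force: [0.7, -0.6, -0.5]
gripper_width: -0.4
```

Run:
```python
from h import *
im=arm.get_image("wrist"); ci=arm.camera_info("wrist"); cv2.imwrite("pics/w13.png",im[:,:,::-1]); st()
im2=arm.get_image("side"); crop("side",im2,(375,210),s=7,w=50,h=40,name="c13")
for c in ("wrist","side"):
    for t in ("lever_y_knob","clip_y_mark","gate_y_push","catch_y_cap"):
        print(c,t,[(round(d["confidence"],2),inv(P,d["xyz"]).round()) for d in arm.place_of(t,c)])
i=im.astype(int); m=(i[:,:,0]>130)&(i[:,:,1]<90)&(i[:,:,2]<90)
nn,_,s,ce=cv2.connectedComponentsWithStats(m.astype(np.uint8))
for k in range(1,nn):
    if s[k][4]>40: print("red",s[k],ce[k].round(1))
m=(i[:,:,0]>130)&(i[:,:,1]>100)&(i[:,:,2]<80)
nn,_,s,ce=cv2.connectedComponentsWithStats(m.astype(np.uint8))
for k in range(1,nn):
    if s[k][4]>100:
        h=hit(ci,*ce[k],-100);print("yel",s[k],ce[k].round(1),h.round(1),np.arctan2(h[0]+140,h[2]-90).round(3),np.hypot(h[0]+140,h[2]-90).round(1))
```

```text
t 17.85 w [ 507.2 -305.   314.8] feeder [ -92.1 -101.7  314.8] F [ 1.3 -0.9  4.5] g -0.2
[[-0.071, -0.997, 0.006], [-0.997, 0.071, -0.005], [0.005, -0.007, -1.0]] [-0.27  0.28  0.06  0.   -1.34  0.19]
wrist lever_y_knob [(0.72, array([-190., -103.,  222.]))]
wrist clip_y_mark [(0.72, array([-174.,  -79.,  184.]))]
wrist gate_y_push []
wrist catch_y_cap []
side lever_y_knob [(0.6, array([-188., -101.,  216.]))]
side clip_y_mark [(0.68, array([-292.,  601.,   -1.])), (0.5, array([-175.,  -85.,  184.])), (0.46, array([-214.,   52.,   -4.]))]
side gate_y_push [(0.85, array([-145.,   57.,  211.]))]
side catch_y_cap [(0.42, array([-101.,   55.,  236.]))]
red [  0  97  50  94 748] [ 32.2 149.1]
red [ 21 112   7  16  51] [ 24.1 117. ]
red [361 214  13  15 156] [366.8 220.8]
yel [ 385  200   36   38 1060] [402.4 218.8] [-187.8 -100.   229.7] -0.33 147.7
yel [ 23 274  62  63 607] [ 54.3 293.5] [  14.4 -100.   348.9] 0.538 301.4
yel [ 39 351  41  69 681] [ 57.  379.1] [ -21.8 -100.   399.5] 0.365 331.3
```

View pics/w13.png

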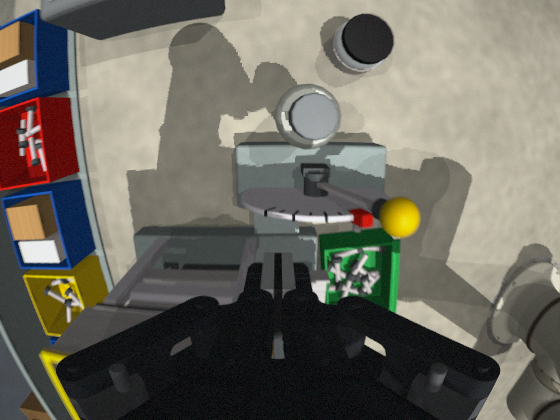

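View pics/c13.png

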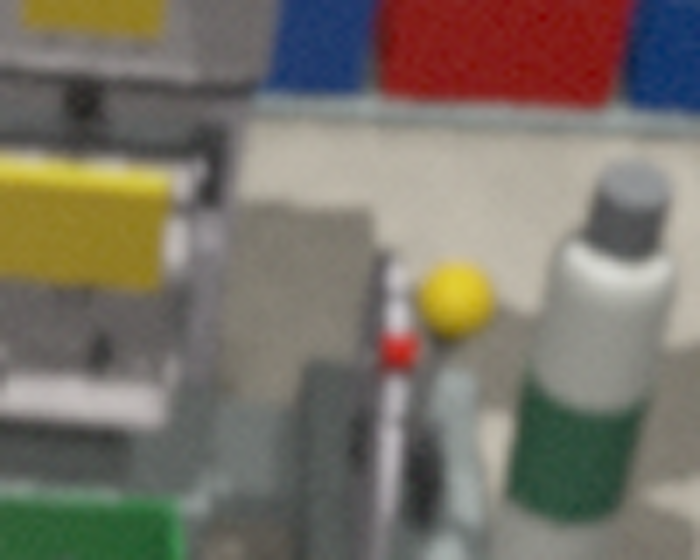

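Lever and clip now look nearly aligned. I take a settled picture for a joint pixel fit from three cameras.

```bash
cat > fit.py <<'E'
from h import *
from scipy.optimize import least_squares
def wproj(ci,p):
    T=np.linalg.inv(ci["cam_to_world"]); q=T[:3,:3]@p+T[:3,3]; rho=np.hypot(q[0],q[1]); th=np.arctan2(rho,q[2])
    return np.array([ci["cx"]+ci["fx"]*th*q[0]/rho, ci["cy"]+ci["fx"]*th*q[1]/rho])
def blob(im,kind,g,R):
    i=im.astype(int)
    m=((i[:,:,0]>120)&(i[:,:,1]<90)&(i[:,:,2]<90)) if kind=="r" else ((i[:,:,0]>120)&(i[:,:,1]>90)&(i[:,:,2]<90))
    nn,_,s,ce=cv2.connectedComponentsWithStats(m.astype(np.uint8))
    b=[(np.hypot(*(ce[k]-g)),k) for k in range(1,nn) if s[k][4]>5]; d,k=min(b)
    return ce[k] if d<R else None
def K(a,p): return F(p,[-140+140*np.sin(a),-100,90+140*np.cos(a)])
def C(c,p,r=92.5,y=-84): return F(p,[-140+r*np.sin(c),y,90+r*np.cos(c)])
import sys
st()
for n in ("wrist","side","scene"):
    im=arm.get_image(n); ci=arm.camera_info(n)
    pr=(lambda p:wproj(ci,p)) if n=="wrist" else (lambda p:proj(n,p))
    k=blob(im,"y",pr(K(-.35,P)),25); c=blob(im,"r",pr(C(-.35,P)),15)
    print(n,"knob px",k,"pred",pr(K(-.35,P)).round(1),"clip px",c,"pred",pr(C(-.35,P)).round(1))
    if n=="wrist": cv2.imwrite("pics/wf%d.png"%int(arm.read_state()["clock"]*100),im[:,:,::-1])
    out=[]
    for f,px in ((K,k),(C,c)):
        if px is None: continue
        s=least_squares(lambda v:pr(f(v[0],P))-px,[-.3]); out.append((s.x[0].round(3),s.fun.round(1)))
    print("angles",out)
    if k is not None and c is not None:
        for w in (2.,5.):
            s=least_squares(lambda v:np.r_[pr(K(v[0],[P[0]+v[2],P[1]+v[3],P[2]]))-k,pr(C(v[1],[P[0]+v[2],P[1]+v[3],P[2]]))-c,v[2]/w,v[3]/w],[-.3,-.3,0,0]); print(w,s.x.round(3),s.fun.round(2))
E
python3 fit.py
```

```text
t 18.3 w [ 504.8 -303.4  307.3] feeder [ -94.6 -100.4  307.3] F [ 0.3 -0.4  0.3] g -0.0
[[-0.072, -0.997, -0.002], [-0.997, 0.072, 0.001], [-0.0, 0.002, -1.0]] [-0.27  0.28  0.05 -0.   -1.34  0.19]
wrist knob px [400.04387569 217.83363803] pred [398.5 215.9] clip px [365.27210884 220.05442177] pred [363. 218.]
angles [(np.float64(-0.359), array([-0.3, -2.1])), (np.float64(-0.373), array([-0.3, -2.4]))]
2.0 [-0.361 -0.375 -0.135  1.804] [ 0.01  0.07 -0.08 -0.52 -0.07  0.9 ]
5.0 [-0.361 -0.375 -0.152  1.954] [ 0.04  0.25 -0.06 -0.36 -0.03  0.39]
side knob px [389.86904762 212.85714286] pred [389.4 212.2] clip px [381.29166667 220.04166667] pred [381.3 219.5]
angles [(np.float64(-0.365), array([-0.5, -0. ])), (np.float64(-0.369), array([-0., -0.]))]
2.0 [-0.364 -0.369 -0.046 -0.368] [-0.36 -0.01  0.11  0.   -0.02 -0.18]
5.0 [-0.364 -0.369 -0.087 -0.632] [-0.27 -0.01  0.2   0.01 -0.02 -0.13]
scene knob px [188.93103448 181.96551724] pred [188.9 181.6] clip px [193.   194.25] pred [193.6 194.2]
angles [(np.float64(-0.339), array([-0.2, -0.2])), (np.float64(-0.32), array([0.3, 0.3]))]
2.0 [-0.34  -0.321 -0.024 -0.119] [-0.2  -0.18  0.31  0.24 -0.01 -0.06]
5.0 [-0.342 -0.323 -0.011 -0.304] [-0.23 -0.2   0.27  0.21 -0.   -0.06]
```

Wrist and side fits both put the lever (-0.36) within about 0.015 rad of the clip (-0.37). The tool is clear at z 307, so I hand in.

```bash
python3 -c "
from h import *
im=arm.get_image('side'); cv2.imwrite('pics/end.png',im[:,:,::-1]); st(); print(arm.job_done())"
```

```text
t 18.5 w [ 505.1 -303.5  308.1] feeder [ -94.3 -100.5  308.1] F [ 1.1 -0.3  0.5] g 0.1
[[-0.072, -0.997, -0.001], [-0.997, 0.072, 0.0], [-0.0, 0.001, -1.0]] [-0.27  0.28  0.05  0.   -1.34  0.19]
the job is handed in; nothing more can be done
None
```

View pics/end.png

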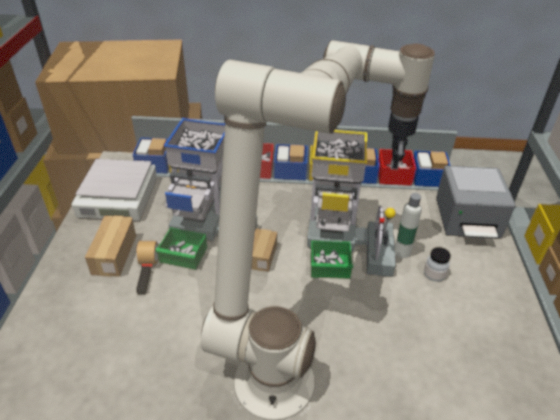

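I shut the yellow gate first, then drew the feed lever back to the red clip, let go, and handed the job in at about 18.5 s. No verdict was reported.

- **Gate and catch:** I pushed the gate with closed fingers until the force rose to about 29 N along the push with no more travel. Afterwards the handle read x ≈ -145 mm (stop at -146 mm). The catch cap read 236–238 mm high, against 239 mm when down. A fully lifted catch would read about 244.5 mm, and the network is only good to about 4 mm.
- **Lever:** The wrist and side pictures put the lever at -0.36 rad and the clip at -0.37 rad, so they differ by less than 0.02 rad (limit 0.07).
- **Disagreement:** The scene camera gave -0.34 for the lever and -0.32 for the clip. The clip is mostly hidden there, but even this is a difference of only 0.02 rad.
- **Clearance and surroundings:** At hand-in the gripper was clear at z ≈ 308 mm and the contact force was about zero. In the final side picture, the blue gate, bins, cartons, can, jar and tape dispenser look unmoved. The arm hides the blue lever there, but I never worked near the blue feeder.

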